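# Set a brass bar against the fence and length stop of a mitre saw

## Task

The long brass bar lies crooked on the bed of the hand mitre saw. Set it up for the next cut: push it gently with the fingertips, without gripping it or picking it up, until its long side lies flat along the back fence and its left end has come under the raised blade and up against the length stop. Do not knock the stop off its setting, leave the offcut, file, pliers and tub where they are, and draw the hand clear.

Things in the scene. Friction and masses are not known exactly. Their poses are not given: they have to be found in the camera images.
- saw: hand mitre saw, screwed down. Origin on the bench under the sawing line; x away from the robot across the bed, y left along the fence, z up. Flat aluminium bed, top 30 mm above the bench, y -230 to +230 mm, x -65 mm to the fence at +50 mm. A mitre arm with lock knob reaches forward at y 0 to x -120 mm, 33 mm high
- fence (a point): point on the front face of the straight back fence, 7 mm above the bed, 120 mm right of the blade; axes as the saw's (x square into the fence, y left along it). The fence runs the bed's whole length, 12 mm thick, its top 22 mm above the bed
- blade (a point): middle of the raised blade's lower edge, 60 mm above the bed, over the saw's origin; axes as the saw's. Blade and frame stand in the plane y 0, up to 180 mm above the bench, from x -285 mm (black handle) to +210 mm. Steel guide posts 8 mm thick, 206 mm high, at y +-14 mm: a pair at x -57 mm and a pair behind the fence; the bar passes between front pair and fence
- stop_face (a point): point on the right-hand face of the length stop, 7 mm above the bed, 15 mm in front of the fence, where the middle of the bar's left end belongs; axes as the saw's. Dark steel foot 24 mm wide, 12 mm thick, hung over the fence from a collar with black thumbscrew (top 104 mm above the bench), 30 to 90 mm left of the blade. Held by friction; slips under about 45 N
- bar: solid brass flat bar lying on the bed to the right of the blade, 30 mm wide (its x), 200 mm long (its y), 14 mm high, about 0.7 kg; origin at the centre of its underside, y towards its left end (the end nearer the blade). It slides on the bed under roughly 3 to 6 N; keep the fingers' push under 35 N
- bar_left (a point): centre of the bar's left end face, 7 mm above its underside
- bar_right (a point): centre of the bar's right end face, 7 mm above its underside; it may hang over the right end of the bed
- offcut: short brass offcut 30 x 55 x 14 mm lying on the bench to the front right; origin under its centre. To be left alone
- file: flat file with wooden handle, 265 mm long, 23 mm high, lying on the bench to the right; origin at the bench near the joint of handle and blade; blade along +x. To be left alone
- pliers: red-handled pliers, 160 mm long, 14 mm high, lying on the bench to the front left; origin at the pivot, jaws along +x. To be left alone
- tub: white plastic tub 85 x 120 x 55 mm with a yellow block in it, top 65 mm, on the left; origin under its centre. To be left alone
Mind the look-alikes: they are no part of the job. There is more than one size of the bar; the job needs the largest.

How it is judged (in metres and radians):
At the end, for the whole second after the job is handed in: The bar lies flat on the bed and at rest, both its ends within 2 mm of the fence, its left end within 2.5 mm of the length stop, the stop not shifted by 3 mm or more, and the offcut, file, pliers and tub within 15 mm of where they began (y of bar_left in the frame of stop_face between -0.0025 and 0.0025 m and x of bar_left in the frame of fence between -0.017 and -0.0125 m and x of bar_right in the frame of fence between -0.017 and -0.0125 m and z of bar in the frame of saw below 0.033 m and angle between bar's own z axis and vertical below 0.04 rad and linear speed of bar below 0.005 m/s and distance of stop_face from where it was at the start of the episode below 0.003 m and distance of each of offcut, file, pliers, tub from where it was at the start of the episode below 0.015 m); the robot touches nothing.
It fails at once if the bar is lifted (6 mm off the bed) or tipped instead of being pushed along it (z of bar in the frame of saw above 0.036 m or angle between bar's own z axis and vertical above 0.12 rad).
It fails at once if the bar is gripped or squeezed (fingers press on it with over 35 N) (contact force between the fingers and bar above 35 N).
It fails at once if the bar falls off the bed (z of bar in the frame of saw below 0.02 m).
It fails at once if the length stop is knocked off its setting (3 mm) (distance of stop_face from where it was at the start of the episode above 0.003 m).
It fails at once if the offcut, file, pliers or tub is disturbed (15 mm) (distance of any of offcut, file, pliers, tub from where it was at the start of the episode above 0.015 m).
It also fails if it takes over 54 s, if anything falls off the work surface, if the arm or the gripper's body presses on something with over 40 N, if the wrist force passes 120 N, or if a joint passes its speed limit or range.

## Robot

A 6-joint arm with a two-finger parallel gripper is mounted at the origin on the work surface. World frame = base frame: x ahead of the robot, y to its left, z up, the work surface at z = 0. Lengths are in m, angles in degrees, forces in N, time in s.
With the tool pointing down it reaches from about 0.3 to 0.75 m from the base axis. Payload 8.5 kg.
Tool frame: the origin (TCP) lies on the centre line of the jaws, within the pads' length; the fingertips stand 19 mm ahead of it and the grasp point (between the pads) is the TCP (env.tcp_to_tips is the z of the fingertips in the tool frame, in m); z points along the fingers, y is the line along which they close (so a half turn about z gives the same grasp; the last joint's range is limited). The gripper opens to 85 mm and grips with 20 to 120 N. Pads are 22 mm wide; open, the fingers measure 114 mm over their backs; the gripper's body (76 mm by 85 mm) begins 54 mm behind the grasp point. The pads swing forward as they close: fully open they stand 13 mm farther back than shut.
Start: joints at [-12.336, 21.807, 74.336, -0, 83.858, -12.336], TCP at [0.55, 0, 0.25] pointing down, gripper open.
Joint ranges: [-178.18, 178.18], [-50.72, 133.34], [12.68, 142.11], [-81.47, 261.47], [9.98, 163.14], [-165.26, 165.26]. Speed limits (degrees/s): [136.94, 136.94, 180, 180, 180, 180].

## Interface

Orientations are given as a 3x3 rotation matrix whose columns are the frame's x, y, z axes.
In Python, from rig import env gives the robot as it stands.
- The arm moves only by the tool servo_tool, never from a script. Its argument "steps" is a list of rows, each an object of numbers: "tx", "ty", "tz": the shift along the world's x, y, z in cm; "yaw": the turn about the world's z in degrees; "claw": the finger opening in cm, from 0 to 8.54. In form: [{"tx": .., "ty": .., "tz": .., "yaw": .., "claw": ..}, ...]. A call has 1 to 20 rows; each row shifts and turns the commanded pose from where the row before left it; what a row does not reach is not made up. A row lasts 1/10 s, in which the tool goes at most 50 mm and 8.59 degrees, less where a joint would pass 70% of its speed; a pose out of reach is approached as far as the arm can. A call with a gripper value outside its range is refused whole. The fingers move at their own pace and stop on an object; "newtons" is the grip in N (left out, the last holds). Time passes only in rows, so rows that do not move let the fingers close. It gives the time, the measured TCP pose, the force, the opening and the grip force at its end, in the units of the state.
- env.observe(): the state, without advancing time (a new reading comes with each control period).
- env.get_image(name): name is "scene" or "side" or "wrist"; returns (picture, depth): 384x512x3 uint8, red, green, blue; 384x512 float32, m along the optical axis (not along the pixel's ray), 0 where there is no reading.
- env.camera_model(name): a dict with "fovy" (degrees; the focal length in pixels is half the picture's height over the tangent of half this angle, whatever the lens; pixels are square), "cx", "cy" (the principal point, pixels), "T" (4x4, takes a point from camera to world coordinates). Camera axes: x right, y down, z forward; pixel columns grow to the right and rows downward; lengths in m; the calibration is good to about 2 mm. A picture is of the moment at which its call begins: read the wrist's pose just before it. camera_model takes no time and is no camera call; for the wrist camera it gives the pose at the moment of the call.
- env.close_job(): hands the job in; it is judged then, once.
The state is a dict: "time_s": time; "q": joint angles; "qvel": joint speeds; "joint_efforts": joint torques, N m; "position": TCP position; "tool_rot": TCP orientation; "ft_force": force on the tool from outside, world axes, zero at the start; "wrist_torque": the same for the moment, N m; "grip_width": finger opening in m; "gripper_force": force on a finger pad.
Only numpy, scipy, OpenCV 4.12 (cv2) and the standard library are available. Lean on these libraries where they do the work, as an engineer would, in place of code of your own. Each camera call takes 0.05 s, during which the arm holds its last target. There are 200 camera calls.

## Working session

There is one attempt and no reset: what is moved stays moved. The work goes in short steps, Python scripts to look and compute and a tool call to move; the robot and the scene stay as the last step left them, time stands still between calls to the robot, and variables do not carry over. Pictures are saved under pics/ and viewed, at most 10 in all, crops included, and the job is handed in when it is done.

Besides the shell and the picture viewer there is one more tool, called after "Request:" as name([rows], argument=value, ...), one row to a line, values as JSON. servo_tool: Moves the arm, as the interface text tells. Its arguments: {"type":"object","properties":{"steps":{"type":"array"},"newtons":{"type":"number"}},"required":["steps"]}

```bash
mkdir -p pics
cat > h.py <<'E'
import numpy as np, cv2
from rig import env
def cam(n):
    m=env.camera_model(n); im,d=env.get_image(n)
    f=im.shape[0]/2/np.tan(np.radians(m["fovy"])/2)
    return im,d,f,m["cx"],m["cy"],np.array(m["T"])
def ray(px,c,z):
    im,d,f,cx,cy,T=c
    v=T[:3,:3]@np.array([(px[0]-cx)/f,(px[1]-cy)/f,1]); o=T[:3,3]
    return o+v*(z-o[2])/v[2]
def cloud(c):
    im,d,f,cx,cy,T=c
    v,u=np.indices(d.shape)
    P=np.stack([(u-cx)/f*d,(v-cy)/f*d,d],-1)@T[:3,:3].T+T[:3,3]
    P[d==0]=np.nan
    return P
E
python3 - <<'E'
from h import *
a=[]
for n in("scene","side","wrist"):
    c=cam(n); np.savez(f"{n}0.npz",im=c[0],d=c[1],P=cloud(c)); a.append(c[0]); print(n,c[5][:3,3].round(3),c[2])
cv2.imwrite("pics/a.png",cv2.resize(a[0],(800,600))[:,:,::-1])
cv2.imwrite("pics/b.png",np.hstack([cv2.resize(x,(400,300)) for x in a[1:]])[:,:,::-1])
print(env.observe())
E
```

```text
scene [1.339 0.396 1.39 ] 470.4506643367693
side [ 0.205 -0.762  1.064] 436.4943731109056
wrist [0.549 0.081 0.374] 272.1972518060948
{'time_s': 0.15, 'q': array([-1.23332244e+01,  2.18326215e+01,  7.43707757e+01, -1.34793931e-03,
        8.38585419e+01, -1.23352852e+01]), 'qvel': array([-0.04220696, -0.0648282 , -0.22012336, -0.01761607,  0.05549991,
        0.00076848]), 'joint_efforts': array([ 1.94521621e-03, -4.48624384e+01, -2.31344014e+01, -1.86937300e-04,
        3.77541786e-03, -1.65174959e-05]), 'position': array([5.49804744e-01, 5.91902349e-05, 2.49872491e-01]), 'tool_rot': array([[-3.83873902e-05,  9.99999436e-01, -1.06108806e-03],
       [ 9.99999978e-01,  3.86081765e-05,  2.08055712e-04],
       [ 2.08096562e-04, -1.06108005e-03, -9.99999415e-01]]), 'ft_force': array([-0.23942762,  0.00208314, -0.00193273]), 'wrist_torque': array([ 0.00385158,  0.01398261, -0.00295742]), 'gripper_force': 0.0, 'grip_width': 0.08577873770880946}
```

View pics/a.png

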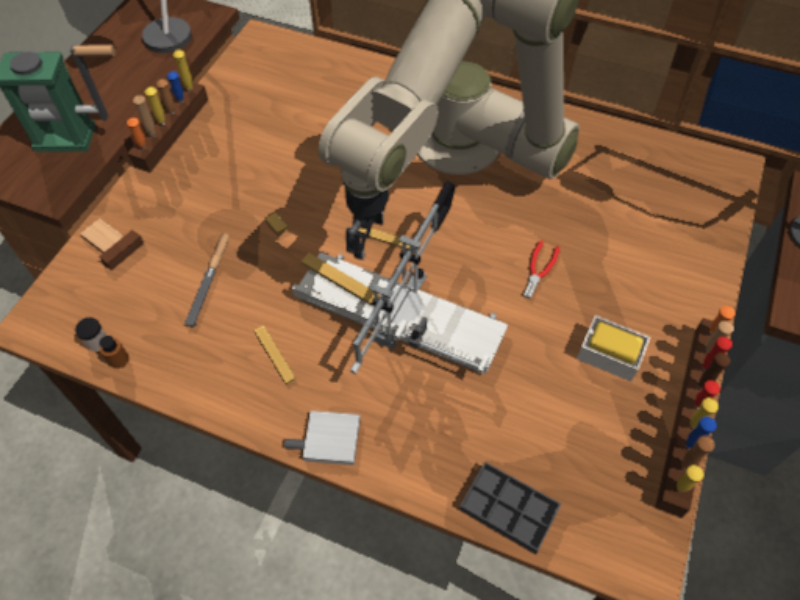

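View pics/b.png

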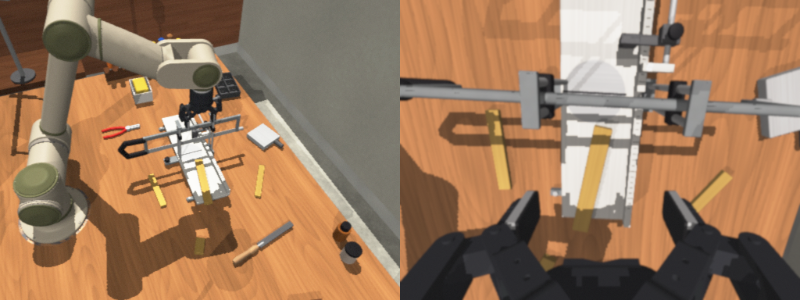

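The largest brass bar is the one on the white bed (scene 345,277). The look-alikes are the thin bars on the bench at scene (385,237) and (272,354). The offcut is at (275,222). I'll confirm in an enlarged wrist crop and measure.

Run:
```python
from h import *
for n in ("wrist","scene","side"):
    z=np.load(n+"0.npz"); im,P=z["im"],z["P"]
    hsv=cv2.cvtColor(im,cv2.COLOR_RGB2HSV)
    m=cv2.inRange(hsv,(17,110,70),(32,255,255))
    k,l,s,c=cv2.connectedComponentsWithStats(m)
    for i in range(1,k):
        if s[i,4]<60: continue
        q=P[l==i]; q=q[~np.isnan(q[:,0])]
        (a,b),(w,h),t=cv2.minAreaRect((q[:,:2]*1000).astype(np.float32))
        print(n,c[i].round(),s[i,4],"z",np.percentile(q[:,2],[20,50,90]).round(4),"xy",(round(a),round(b)),"size",round(w),round(h),"ang",round(t,1))
z=np.load("wrist0.npz"); im,P=z["im"],z["P"]
cv2.imwrite("pics/c.png",cv2.resize(im[0:330,130:400],None,fx=1.8,fy=1.8,interpolation=cv2.INTER_CUBIC)[:,:,::-1])
# bed, fence top
for lo,hi in((.026,.034),(.048,.056)):
    m=(abs(P[...,2]-(lo+hi)/2)<(hi-lo)/2)&(P[...,0]>.4)&(P[...,0]<.75)
    m&=~(cv2.inRange(cv2.cvtColor(im,cv2.COLOR_RGB2HSV),(10,90,0),(35,255,255))>0)
    q=P[m]; print(lo,len(q),q.min(0).round(3),q.max(0).round(3),np.median(q[:,2]))
    for y in np.arange(-.22,.2,.03):
        s=q[abs(q[:,1]-y)<.006]
        if len(s)>5: print(round(y,2),np.percentile(s[:,0],[2,50,98]).round(4),len(s))
```

```text
wrist [126. 190.] 1808 z [0.0094 0.0102 0.0113] xy (361, -42) size 30 157 ang 0.5
wrist [245. 228.] 2806 z [0.0432 0.0438 0.0447] xy (527, -102) size 236 29 ang 77.3
wrist [398. 244.] 981 z [0.0089 0.0099 0.0111] xy (704, -51) size 89 220 ang 39.8
wrist [189. 335.] 297 z [0.0105 0.0132 0.0143] xy (484, -148) size 344 31 ang 70.1
scene [117.  43.] 182 z [0.0701 0.1185 0.1716] xy (42, -793) size 299 27 ang 40.4
scene [99. 66.] 171 z [0.0728 0.1132 0.1625] xy (193, -789) size 266 30 ang 44.6
scene [177. 142.] 104 z [0.0103 0.0145 0.0193] xy (424, -309) size 69 37 ang 54.3
scene [246. 151.] 122 z [0.007  0.0109 0.0155] xy (450, -7) size 253 72 ang 26.6
scene [216. 177.] 422 z [0.0416 0.0444 0.0489] xy (544, -72) size 284 65 ang 65.0
scene [394. 219.] 571 z [0.0603 0.0646 0.0685] xy (467, 522) size 103 77 ang 85.2
scene [176. 227.] 283 z [0.0079 0.0105 0.0151] xy (742, -148) size 160 26 ang 54.7
scene [451. 262.] 169 z [0.0954 0.1382 0.154 ] xy (419, 779) size 30 423 ang 65.7
scene [442. 306.] 198 z [0.0927 0.1263 0.1424] xy (516, 814) size 31 521 ang 62.1
side [179. 109.] 326 z [0.0603 0
[... 563 characters left out ...]
5526 0.5925] 478
-0.04 [0.4826 0.5218 0.5943] 510
-0.01 [0.4846 0.5239 0.5957] 557
0.02 [0.4852 0.5421 0.5967] 843
0.05 [0.4871 0.4996 0.5168] 30
0.08 [0.4936 0.5534 0.6286] 1087
0.11 [0.491  0.5463 0.6013] 1084
0.14 [0.4919 0.5328 0.5736] 898
0.17 [0.4933 0.5486 0.604 ] 1335
0.048 2601 [ 0.497 -0.168  0.048] [0.624 0.181 0.056] 0.05187830371036234
-0.16 [0.5892 0.5946 0.6003] 60
-0.13 [0.591  0.5962 0.6018] 71
-0.1 [0.5924 0.5978 0.6042] 76
-0.07 [0.5939 0.5994 0.6055] 83
-0.04 [0.5954 0.6012 0.6067] 89
-0.01 [0.5968 0.6026 0.6087] 92
0.02 [0.5987 0.604  0.6105] 104
0.08 [0.4978 0.6072 0.6222] 138
0.11 [0.6031 0.6085 0.6147] 107
0.14 [0.5743 0.6097 0.6161] 60
0.17 [0.606  0.6115 0.6177] 167
```

View pics/c.png

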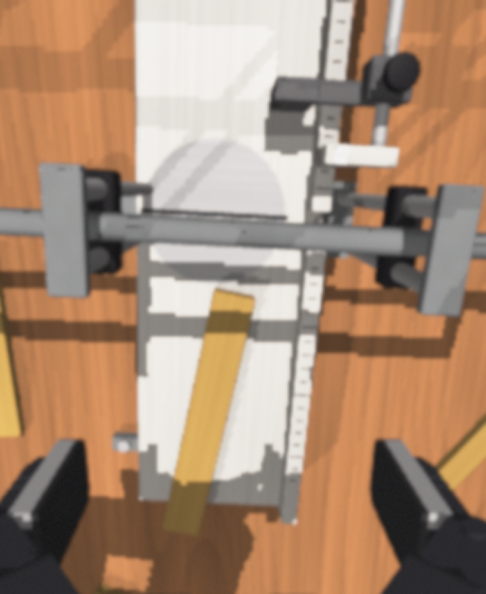

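The crop confirms the bar on the bed at crop (210,400) as the largest: 30 mm wide and on the bed. The other bars lie on the bench. The stop foot is at crop (320,92), and its lower edge is the face. Next I'll get precise numbers for these.

```bash
cat >> h.py <<'E'
def brass(im,P,zlo=.038,zhi=.05,box=(.45,.62,-.3,.12)):
    m=cv2.inRange(cv2.cvtColor(im,cv2.COLOR_RGB2HSV),(15,80,40),(34,255,255))>0
    m&=(P[...,2]>zlo)&(P[...,2]<zhi)&(P[...,0]>box[0])&(P[...,0]<box[1])&(P[...,1]>box[2])&(P[...,1]<box[3])
    m=m.astype(np.uint8)
    k,l,s,c=cv2.connectedComponentsWithStats(m)
    m=(l==1+np.argmax(s[1:,4])).astype(np.uint8); return m
def barcorners(c,z=.044):
    m=brass(c[0],cloud(c)); cn=max(cv2.findContours(m,0,1)[0],key=cv2.contourArea)
    r=np.array([ray(p[0],c,z)[:2] for p in cn])*1000
    q=cv2.minAreaRect(r.astype(np.float32)); return q,cv2.boxPoints(q)
E
python3 - <<'E'
from h import *
c=cam("wrist"); print(barcorners(c))
c2=cam("side"); print(barcorners(c2))
c3=cam("scene"); print(barcorners(c3))
P=cloud(c)
th=np.radians(2.85); u=np.array([np.sin(th),np.cos(th)]); n=np.array([np.cos(th),-np.sin(th)])
A=P[...,0]*n[0]+P[...,1]*n[1]; B=P[...,0]*u[0]+P[...,1]*u[1]
z=P[...,2]
# blade/frame high points; stop points; bed ends
m=(z>.1)&(z<.19)&(A<.75)&(A>.3); 
print("frame B",np.percentile(B[m&(z>.15)],[1,25,50,75,99]).round(4),m.sum())
m=(z>.045)&(z<.12)&(A>.555)&(A<.583)&(B>.05)&(B<.2)
print("stop",np.percentile(B[m],[1,5,50,95,99]).round(4),np.percentile(A[m],[1,99]).round(4),np.percentile(z[m],[1,50,99]).round(4),m.sum())
m=(abs(z-.03)<.004)&(A>.48)&(A<.58); print("bedend",B[m].min(),B[m].max())
m=(abs(z-.052)<.003)&(B<.0)&(A>.56); print("fence A",np.percentile(A[m],[1,3,50,97,99]).round(4), "Bmin",B[m].min())
ys=[];
for b in np.arange(-.15,.17,.03):
    s=A[(abs(z-.052)<.003)&(abs(B-b)<.005)&(A>.58)&(A<.62)]; ys.append((round(b,2),np.percentile(s,2).round(4)if len(s)>5 else None))
print(ys)
E
```

```text
(((531.032958984375, -84.29629516601562), (199.7406005859375, 29.839153289794922), 77.45768737792969), array([[ 494.78152 , -178.54333 ],
       [ 523.9086  , -185.02322 ],
       [ 567.2844  ,    9.950745],
       [ 538.1573  ,   16.430634]], dtype=float32))
(((528.8282470703125, -90.06878662109375), (205.13119506835938, 29.86829948425293), 77.4894790649414), array([[ 492.03107  , -186.96408  ],
       [ 521.1901   , -193.43411  ],
       [ 565.6254   ,    6.8265076],
       [ 536.4664   ,   13.296539 ]], dtype=float32))
(((534.0870971679688, -90.13589477539062), (192.51332092285156, 32.84556579589844), 78.10592651367188), array([[ 498.17813   , -180.94116   ],
       [ 530.3185    , -187.71072   ],
       [ 569.9961    ,    0.66937256],
       [ 537.8557    ,    7.4389343 ]], dtype=float32))
frame B [0.0721 0.0888 0.0921 0.0954 0.1116] 10450
stop [0.1562 0.1564 0.1607 0.1673 0.168 ] [0.5668 0.5828] [0.0463 0.0736 0.0756] 314
bedend -0.13829263443311832 0.2170986841971812
fence A [0.5966 0.5967 0.6023 0.6082 0.6084] Bmin -0.13853836460016272
[(np.float64(-0.15), None), (np.float64(-0.12), np.float64(0.5967)), (np.float64(-0.09), np.float64(0.5969)), (np.float64(-0.06), np.float64(0.597)), (np.float64(-0.03), np.float64(0.597)), (np.float64(0.0), np.float64(0.5967)), (np.float64(0.03), np.float64(0.5967)), (np.float64(0.06), np.float64(0.5969)), (np.float64(0.09), None), (np.float64(0.12), np.float64(0.5968)), (np.float64(0.15), np.float64(0.5969))]
```

Request:
servo_tool([
  {"tx":-2,"ty":-2.3,"yaw":-1,"claw":0},
  {"tx":-2,"ty":-2.3,"yaw":-1,"claw":0},
  {"tx":-2,"ty":-2.3,"yaw":-0.85,"claw":0},
  {"tx":-3.4,"ty":-2.4,"claw":0},
  {"tz":-3,"claw":0},
  {"tz":-4,"claw":0},
  {"tz":-4,"claw":0},
  {"tz":-3,"claw":0},
  {"claw":0},
  {"claw":0},
  {"claw":0},
  {"claw":0},
], newtons=20)

```text
invalid input at $.steps[0]: expected keys tx, ty, tz, yaw, claw
```

```bash
cat >> h.py <<'E'
th=np.radians(2.85)
def AB(x,y): return np.array([x*np.cos(th)-y*np.sin(th), x*np.sin(th)+y*np.cos(th)])
def rep(view=None,cams=("side",)):
    o=env.observe(); p=o["position"]
    print("t",o["time_s"],"tcp",p.round(4),"AB",AB(p[0],p[1]).round(4),"F",o["ft_force"].round(1),"w",round(o["grip_width"],4))
    for n in cams:
        c=cam(n)
        try:
            q,b=barcorners(c); b=b/1000; print(n,"bar",np.round(q[1],1),round(q[2],2)); 
            for e in b: print("   ",AB(*e).round(4))
        except Exception as ex: print(n,ex)
        if view: cv2.imwrite(f"pics/{view}_{n}.png",c[0][:,:,::-1])
    return o
E
python3 -c "
from h import *
print(env.tcp_to_tips)
o=rep(cams=('wrist','side')); print(o['tool_rot'].round(4))"
```

```text
0.019
t 0.3 tcp [0.5499 0.     0.2501] AB [0.5492 0.0274] F [-0.2  0.1 -0.7] w 0.0855
wrist bar [199.7  29.8] 77.39
    [ 0.5031 -0.1537]
    [ 0.5324 -0.1588]
    [0.5663 0.038 ]
    [0.5369 0.0431]
side bar [204.7  29.9] 77.49
    [ 0.5008 -0.1618]
    [ 0.5302 -0.1668]
    [0.5646 0.0349]
    [0.5351 0.04  ]
[[-0.e+00  1.e+00 -5.e-04]
 [ 1.e+00  0.e+00  1.e-04]
 [ 1.e-04 -5.e-04 -1.e+00]]
```

All keys are needed in every row.

Request:
servo_tool([
  {"tx":-2,"ty":-2.3,"tz":0,"yaw":-1,"claw":0},
  {"tx":-2,"ty":-2.3,"tz":0,"yaw":-1,"claw":0},
  {"tx":-2,"ty":-2.3,"tz":0,"yaw":-0.85,"claw":0},
  {"tx":-3.4,"ty":-2.4,"tz":0,"yaw":0,"claw":0},
  {"tx":0,"ty":0,"tz":-3,"yaw":0,"claw":0},
  {"tx":0,"ty":0,"tz":-4,"yaw":0,"claw":0},
  {"tx":0,"ty":0,"tz":-4,"yaw":0,"claw":0},
  {"tx":0,"ty":0,"tz":-3,"yaw":0,"claw":0},
  {"tx":0,"ty":0,"tz":0,"yaw":0,"claw":0},
  {"tx":0,"ty":0,"tz":0,"yaw":0,"claw":0},
  {"tx":0,"ty":0,"tz":0,"yaw":0,"claw":0},
  {"tx":0,"ty":0,"tz":0,"yaw":0,"claw":0},
], newtons=20)

```text
time_s: 1.6
position: [0.4567, -0.0933, 0.1118]
tool_rot: [[0.05, 0.999, 0.003], [0.999, -0.05, -0.001], [-0.001, 0.003, -1.0]]
ft_force: [0.1, 0.0, -0.4]
grip_width: 0.0001
gripper_force: 0.0
```

```bash
python3 -c "
from h import *
o=rep(cams=('side',)); print(o['tool_rot'].round(4))"
```

```text
t 1.6 tcp [ 0.4567 -0.0933  0.1118] AB [ 0.4607 -0.0705] F [ 0.1  0.  -0.4] w 0.0001
side bar [183.2  29.9] 77.49
    [ 0.5011 -0.1601]
    [ 0.5305 -0.1651]
    [0.5613 0.0155]
    [0.5318 0.0205]
[[ 0.0496  0.9988  0.0027]
 [ 0.9988 -0.0496 -0.0013]
 [-0.0012  0.0028 -1.    ]]
```

Request:
servo_tool([
  {"tx":0,"ty":0,"tz":-3,"yaw":0,"claw":0},
  {"tx":0,"ty":0,"tz":-2.8,"yaw":0,"claw":0},
  {"tx":0,"ty":0,"tz":0,"yaw":0,"claw":0},
  {"tx":1.5,"ty":-0.075,"tz":0,"yaw":0,"claw":0},
  {"tx":1.5,"ty":-0.075,"tz":0,"yaw":0,"claw":0},
  {"tx":0.3,"ty":-0.015,"tz":0,"yaw":0,"claw":0},
  {"tx":0.3,"ty":-0.015,"tz":0,"yaw":0,"claw":0},
  {"tx":0.3,"ty":-0.015,"tz":0,"yaw":0,"claw":0},
  {"tx":0.3,"ty":-0.015,"tz":0,"yaw":0,"claw":0},
  {"tx":0.3,"ty":-0.015,"tz":0,"yaw":0,"claw":0},
  {"tx":0.3,"ty":-0.015,"tz":0,"yaw":0,"claw":0},
  {"tx":0.3,"ty":-0.015,"tz":0,"yaw":0,"claw":0},
  {"tx":0.3,"ty":-0.015,"tz":0,"yaw":0,"claw":0},
  {"tx":0.3,"ty":-0.015,"tz":0,"yaw":0,"claw":0},
  {"tx":0.3,"ty":-0.015,"tz":0,"yaw":0,"claw":0},
])

```text
time_s: 3.15
position: [0.5149, -0.0958, 0.0521]
tool_rot: [[0.05, 0.999, -0.003], [0.999, -0.05, 0.001], [0.001, -0.003, -1.0]]
ft_force: [-6.4, -0.5, 3.6]
grip_width: -0.0001
gripper_force: 3.4
```

```bash
python3 -c "
from h import *
o=rep(cams=('side','scene'),view='d')"
```

```text
t 3.15 tcp [ 0.5149 -0.0958  0.0521] AB [ 0.519  -0.0701] F [-6.4 -0.5  3.6] w -0.0001
side bar [109.3  30.1] 82.1
    [ 0.5212 -0.1625]
    [ 0.5512 -0.1652]
    [ 0.5608 -0.0563]
    [ 0.5308 -0.0537]
scene bar [190.3  36.4] 82.76
    [ 0.5246 -0.1566]
    [ 0.5609 -0.1594]
    [0.5755 0.0303]
    [0.5392 0.0331]
```

View pics/d_side.png

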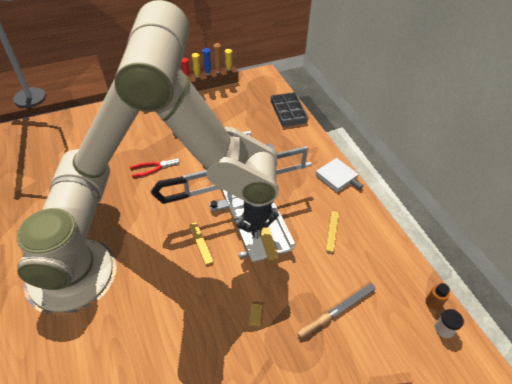

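Request:
servo_tool([
  {"tx":0.3,"ty":-0.015,"tz":0.1,"yaw":0,"claw":0},
  {"tx":0.3,"ty":-0.015,"tz":0,"yaw":0,"claw":0},
  {"tx":0.3,"ty":-0.015,"tz":0,"yaw":0,"claw":0},
  {"tx":0.3,"ty":-0.015,"tz":0,"yaw":0,"claw":0},
  {"tx":0.3,"ty":-0.015,"tz":0,"yaw":0,"claw":0},
  {"tx":0.3,"ty":-0.015,"tz":0,"yaw":0,"claw":0},
  {"tx":0.3,"ty":-0.015,"tz":0,"yaw":0,"claw":0},
  {"tx":0,"ty":0,"tz":0,"yaw":0,"claw":0},
])

```text
time_s: 4.05
position: [0.5376, -0.0971, 0.0534]
tool_rot: [[0.05, 0.999, 0.001], [0.999, -0.05, -0.0], [-0.0, 0.001, -1.0]]
ft_force: [-2.2, 1.0, 0.3]
grip_width: -0.0001
gripper_force: 0.5
```

```bash
python3 -c "
from h import *
o=rep(cams=('side','scene'))"
```

```text
t 4.05 tcp [ 0.5376 -0.0971  0.0534] AB [ 0.5417 -0.0702] F [-2.2  1.   0.3] w -0.0001
side bar [105.8  31.1] 87.7
    [ 0.5523 -0.1609]
    [ 0.5834 -0.1606]
    [ 0.5824 -0.0548]
    [ 0.5513 -0.0551]
scene bar [199.4  35.6] 87.99
    [ 0.5554 -0.1575]
    [ 0.5909 -0.157 ]
    [0.588  0.0424]
    [0.5525 0.0419]
```

Request:
servo_tool([
  {"tx":0.25,"ty":-0.0125,"tz":0,"yaw":0,"claw":0},
  {"tx":0.25,"ty":-0.0125,"tz":0,"yaw":0,"claw":0},
  {"tx":0.25,"ty":-0.0125,"tz":0,"yaw":0,"claw":0},
  {"tx":0.2,"ty":-0.01,"tz":0,"yaw":0,"claw":0},
  {"tx":0.1,"ty":-0.005,"tz":0,"yaw":0,"claw":0},
  {"tx":0.1,"ty":-0.005,"tz":0,"yaw":0,"claw":0},
])

```text
time_s: 4.75
position: [0.5474, -0.0974, 0.0533]
tool_rot: [[0.05, 0.999, -0.003], [0.999, -0.05, 0.001], [0.0, -0.003, -1.0]]
ft_force: [-9.6, 1.1, 3.1]
grip_width: -0.0001
gripper_force: 5.2
```

Request:
servo_tool([
  {"tx":0.1,"ty":-0.005,"tz":0,"yaw":0,"claw":0},
  {"tx":0.1,"ty":-0.005,"tz":0,"yaw":0,"claw":0},
])

```text
time_s: 4.95
position: [0.5488, -0.097, 0.0533]
tool_rot: [[0.049, 0.999, -0.005], [0.999, -0.049, 0.002], [0.001, -0.005, -1.0]]
ft_force: [-11.4, 3.2, 7.1]
grip_width: -0.0001
gripper_force: 6.7
```

Request:
servo_tool([
  {"tx":0.1,"ty":-0.005,"tz":0,"yaw":0,"claw":0},
  {"tx":0,"ty":0,"tz":0,"yaw":0,"claw":0},
])

```text
time_s: 5.15
position: [0.5495, -0.0968, 0.0533]
tool_rot: [[0.049, 0.999, -0.005], [0.999, -0.049, 0.002], [0.002, -0.005, -1.0]]
ft_force: [-11.7, 3.6, 6.8]
grip_width: -0.0003
gripper_force: 6.8
```

```bash
python3 -c "
from h import *
o=rep(cams=('side','scene'))"
```

```text
t 5.15 tcp [ 0.5495 -0.0968  0.0533] AB [ 0.5537 -0.0693] F [-11.7   3.6   6.8] w -0.0003
side bar [105.5  32.7] 87.34
    [ 0.5638 -0.1608]
    [ 0.5966 -0.1607]
    [ 0.5962 -0.0553]
    [ 0.5635 -0.0554]
scene bar [198.7  31.1] 89.4
    [ 0.5701 -0.1568]
    [ 0.6012 -0.1556]
    [0.5934 0.043 ]
    [0.5623 0.0418]
```

Request:
servo_tool([
  {"tx":0.1,"ty":-0.005,"tz":0,"yaw":0,"claw":0},
  {"tx":0,"ty":0,"tz":0,"yaw":0,"claw":0},
])

```text
time_s: 5.45
position: [0.5502, -0.0966, 0.0532]
tool_rot: [[0.049, 0.999, -0.006], [0.999, -0.049, 0.003], [0.002, -0.006, -1.0]]
ft_force: [-13.0, 3.7, 7.8]
grip_width: -0.0001
gripper_force: 7.5
```

Request:
servo_tool([
  {"tx":0.1,"ty":-0.005,"tz":0,"yaw":0,"claw":0},
  {"tx":0,"ty":0,"tz":0,"yaw":0,"claw":0},
])

```text
time_s: 5.65
position: [0.5509, -0.0964, 0.0532]
tool_rot: [[0.049, 0.999, -0.007], [0.999, -0.049, 0.003], [0.003, -0.007, -1.0]]
ft_force: [-14.1, 6.9, 8.5]
grip_width: -0.0003
gripper_force: 8.4
```

Request:
servo_tool([
  {"tx":-1,"ty":0.05,"tz":0,"yaw":0,"claw":0},
  {"tx":-2,"ty":0.1,"tz":0,"yaw":0,"claw":0},
  {"tx":0,"ty":0,"tz":4,"yaw":0,"claw":0},
  {"tx":0,"ty":-2,"tz":5,"yaw":0,"claw":0},
  {"tx":0,"ty":-3,"tz":5,"yaw":0,"claw":0},
  {"tx":0,"ty":-2,"tz":4,"yaw":0,"claw":0},
  {"tx":0,"ty":0,"tz":0,"yaw":0,"claw":0},
  {"tx":0,"ty":0,"tz":0,"yaw":0,"claw":0},
])

```text
time_s: 6.45
position: [0.5237, -0.1611, 0.2232]
tool_rot: [[0.051, 0.999, 0.002], [0.999, -0.051, -0.001], [-0.001, 0.003, -1.0]]
ft_force: [-0.0, 0.0, -0.1]
grip_width: -0.0004
gripper_force: 0.0
```

```bash
cat >> h.py <<'E'
def edges(c):
    "fence top front edge A and bar long-side edges A along B, from the camera's own view"
    P=cloud(c); im=c[0]; m=brass(im,P); ys,xs=np.nonzero(m)
    p=np.array([AB(*ray((x,y),c,.044)[:2]) for x,y in zip(xs,ys)])
    A=P[...,0]*np.cos(th)-P[...,1]*np.sin(th); B=P[...,0]*np.sin(th)+P[...,1]*np.cos(th)
    for b in np.arange(-.16,.16,.02):
        s=p[abs(p[:,1]-b)<.004,0]; f=A[(abs(P[...,2]-.052)<.003)&(abs(B-b)<.004)&(A>.585)&(A<.62)]
        print(round(b,2),"bar",(s.min().round(4),s.max().round(4)) if len(s)>5 else None,"fence",np.percentile(f,[2,98]).round(4) if len(f)>5 else None)
    print("B ends",np.percentile(p[:,1],[.3,99.7]).round(4))
E
python3 -c "
from h import *
o=rep(cams=('wrist','side','scene'),view='e')
c=cam('wrist'); edges(c); edges(cam('scene'))"
```

```text
t 6.45 tcp [ 0.5237 -0.1611  0.2232] AB [ 0.5311 -0.1349] F [-0.   0.  -0.1] w -0.0004
wrist bar [193.2  30.6] 87.26
    [ 0.5658 -0.1532]
    [ 0.5964 -0.1531]
    [0.596 0.04 ]
    [0.5654 0.04  ]
side bar [164.7  32.6] 87.0
    [ 0.5638 -0.1596]
    [ 0.5964 -0.1597]
    [0.5968 0.005 ]
    [0.5642 0.0051]
scene bar [ 32.9 198.5] 0.18
    [0.5604 0.0413]
    [ 0.5709 -0.1569]
    [ 0.6037 -0.1552]
    [0.5932 0.0431]
-0.16 bar None fence None
-0.14 bar (np.float64(0.5661), np.float64(0.5961)) fence [0.5969 0.6075]
-0.12 bar (np.float64(0.5663), np.float64(0.596)) fence [0.5966 0.6083]
-0.1 bar (np.float64(0.5666), np.float64(0.5964)) fence [0.5967 0.608 ]
-0.08 bar (np.float64(0.5659), np.float64(0.5964)) fence [0.5968 0.6083]
-0.06 bar (np.float64(0.5662), np.float64(0.5962)) fence [0.5966 0.6081]
-0.04 bar (np.float64(0.5664), np.float64(0.5959)) fence [0.5968 0.6081]
-0.02 bar (np.float64(0.5656), np.float64(0.5963)) fence [0.5966 0.6083]
-0.0 bar (np.float64(0.5658), np.float64(0.5959)) fence [0.5968 0.6083]
0.02 bar (np.float64(0.5659), np.float64(0.5954)) fence [0.5967 0.608
[... 405 characters left out ...]
725), np.float64(0.5915)) fence [0.5888 0.611 ]
-0.08 bar (np.float64(0.571), np.float64(0.5936)) fence [0.588 0.612]
-0.06 bar (np.float64(0.571), np.float64(0.5914)) fence [0.592  0.6145]
-0.04 bar (np.float64(0.5711), np.float64(0.5913)) fence [0.5951 0.6134]
-0.02 bar (np.float64(0.5711), np.float64(0.5913)) fence [0.5984 0.6134]
-0.0 bar (np.float64(0.5696), np.float64(0.5919)) fence [0.5873 0.6133]
0.02 bar (np.float64(0.5697), np.float64(0.5919)) fence [0.5909 0.6115]
0.04 bar (np.float64(0.5747), np.float64(0.5919)) fence [0.5938 0.6118]
0.06 bar None fence None
0.08 bar None fence None
0.1 bar None fence None
0.12 bar None fence None
0.14 bar None fence None
B ends [-0.1562  0.0422]
```

View pics/e_wrist.png

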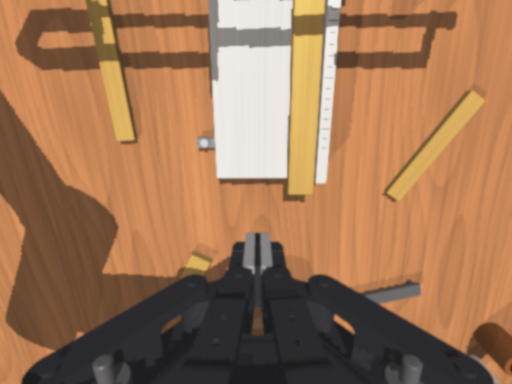

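Request:
servo_tool([
  {"tx":2.2,"ty":-3.1,"tz":0,"yaw":0,"claw":0},
  {"tx":2.2,"ty":-3.1,"tz":0,"yaw":0,"claw":0},
  {"tx":0,"ty":0,"tz":-4,"yaw":0,"claw":0},
  {"tx":0,"ty":0,"tz":-4,"yaw":0,"claw":0},
  {"tx":0,"ty":0,"tz":-4,"yaw":0,"claw":0},
  {"tx":0,"ty":0,"tz":-3,"yaw":0,"claw":0},
  {"tx":0,"ty":0,"tz":-2,"yaw":0,"claw":0},
  {"tx":0,"ty":0,"tz":0,"yaw":0,"claw":0},
  {"tx":0,"ty":0,"tz":0,"yaw":0,"claw":0},
])

```text
time_s: 7.6
position: [0.5677, -0.2225, 0.0528]
tool_rot: [[0.049, 0.999, -0.0], [0.999, -0.049, 0.0], [0.0, -0.0, -1.0]]
ft_force: [0.2, 0.3, 1.1]
grip_width: -0.0002
gripper_force: 0.0
```

```bash
python3 -c "
from h import *
o=rep(cams=('side',))"
```

```text
t 7.6 tcp [ 0.5677 -0.2225  0.0528] AB [ 0.5781 -0.194 ] F [0.2 0.3 1.1] w -0.0002
side bar [66.  25.5] 83.99
    [ 0.562  -0.1241]
    [ 0.5875 -0.1255]
    [ 0.5911 -0.0596]
    [ 0.5656 -0.0582]
```

Request:
servo_tool([
  {"tx":0.05,"ty":1,"tz":0.1,"yaw":0,"claw":0},
  {"tx":0.04,"ty":0.8,"tz":0,"yaw":0,"claw":0},
  {"tx":0.015,"ty":0.3,"tz":0,"yaw":0,"claw":0},
  {"tx":0.015,"ty":0.3,"tz":0,"yaw":0,"claw":0},
  {"tx":0.015,"ty":0.3,"tz":0,"yaw":0,"claw":0},
  {"tx":0.015,"ty":0.3,"tz":0,"yaw":0,"claw":0},
  {"tx":0.015,"ty":0.3,"tz":0,"yaw":0,"claw":0},
  {"tx":0.015,"ty":0.3,"tz":0,"yaw":0,"claw":0},
  {"tx":0.015,"ty":0.3,"tz":0,"yaw":0,"claw":0},
  {"tx":0.015,"ty":0.3,"tz":0,"yaw":0,"claw":0},
])

```text
time_s: 8.65
position: [0.5696, -0.1818, 0.0539]
tool_rot: [[0.05, 0.999, 0.0], [0.999, -0.05, -0.002], [-0.002, 0.0, -1.0]]
ft_force: [-1.6, -5.4, 0.6]
grip_width: 0.0
gripper_force: 3.0
```

```bash
python3 -c "
from h import *
o=rep(cams=('wrist','scene'))
edges(cam('wrist'))"
```

```text
t 8.65 tcp [ 0.5696 -0.1818  0.0539] AB [ 0.5779 -0.1532] F [-1.6 -5.4  0.6] w 0.0
wrist bar [109.7  29.8] 87.11
    [ 0.5668 -0.1408]
    [ 0.5966 -0.1408]
    [ 0.5966 -0.0311]
    [ 0.5669 -0.0311]
scene bar [185.3  23.6] 87.09
    [ 0.5702 -0.1425]
    [ 0.5939 -0.1426]
    [0.594  0.0427]
    [0.5704 0.0427]
-0.16 bar None fence None
-0.14 bar (np.float64(0.5668), np.float64(0.5966)) fence [0.5892 0.6082]
-0.12 bar (np.float64(0.5671), np.float64(0.596)) fence [0.5965 0.6081]
-0.1 bar (np.float64(0.5671), np.float64(0.5962)) fence [0.5966 0.6081]
-0.08 bar (np.float64(0.567), np.float64(0.5966)) fence [0.5966 0.6081]
-0.06 bar (np.float64(0.5671), np.float64(0.5965)) fence [0.5966 0.6081]
-0.04 bar (np.float64(0.5669), np.float64(0.5965)) fence [0.5966 0.6082]
-0.02 bar None fence None
-0.0 bar None fence None
0.02 bar None fence None
0.04 bar None fence None
0.06 bar None fence None
0.08 bar None fence None
0.1 bar None fence None
0.12 bar None fence None
0.14 bar None fence None
B ends [-0.1397 -0.0306]
```

Request:
servo_tool([
  {"tx":0.02,"ty":0.4,"tz":0,"yaw":0,"claw":0},
  {"tx":0.02,"ty":0.4,"tz":0,"yaw":0,"claw":0},
  {"tx":0.02,"ty":0.4,"tz":0,"yaw":0,"claw":0},
  {"tx":0.02,"ty":0.4,"tz":0,"yaw":0,"claw":0},
  {"tx":0.02,"ty":0.4,"tz":0,"yaw":0,"claw":0},
  {"tx":0.02,"ty":0.4,"tz":0,"yaw":0,"claw":0},
  {"tx":0.02,"ty":0.4,"tz":0,"yaw":0,"claw":0},
  {"tx":0.02,"ty":0.4,"tz":0,"yaw":0,"claw":0},
  {"tx":0.02,"ty":0.4,"tz":0,"yaw":0,"claw":0},
  {"tx":0.02,"ty":0.4,"tz":0,"yaw":0,"claw":0},
])

```text
time_s: 9.8
position: [0.5716, -0.1415, 0.0539]
tool_rot: [[0.05, 0.999, 0.0], [0.999, -0.05, -0.002], [-0.002, 0.0, -1.0]]
ft_force: [-2.4, -7.0, 2.8]
grip_width: 0.0
gripper_force: 3.3
```

Request:
servo_tool([
  {"tx":0.02,"ty":0.4,"tz":0,"yaw":0,"claw":0},
  {"tx":0.02,"ty":0.4,"tz":0,"yaw":0,"claw":0},
  {"tx":0.02,"ty":0.4,"tz":0,"yaw":0,"claw":0},
  {"tx":0.02,"ty":0.4,"tz":0,"yaw":0,"claw":0},
  {"tx":0.02,"ty":0.4,"tz":0,"yaw":0,"claw":0},
  {"tx":0.02,"ty":0.4,"tz":0,"yaw":0,"claw":0},
  {"tx":0.015,"ty":0.3,"tz":0,"yaw":0,"claw":0},
  {"tx":0.015,"ty":0.3,"tz":0,"yaw":0,"claw":0},
  {"tx":0,"ty":0,"tz":0,"yaw":0,"claw":0},
])

```text
time_s: 10.7
position: [0.5731, -0.111, 0.0539]
tool_rot: [[0.05, 0.999, 0.0], [0.999, -0.05, -0.001], [-0.001, 0.0, -1.0]]
ft_force: [-1.0, -3.9, 2.8]
grip_width: 0.0
gripper_force: 2.0
```

```bash
python3 -c "
from h import *
o=rep(cams=('wrist','scene','side'),view='f')
c=cam('wrist');edges(c)
A=cv2.imread('pics/f_scene.png')[130:250,170:340]; cv2.imwrite('pics/f2.png',cv2.resize(A,None,fx=4,fy=4,interpolation=2))"
```

```text
t 10.7 tcp [ 0.5731 -0.111   0.0539] AB [ 0.5779 -0.0824] F [-1.  -3.9  2.8] w 0.0
wrist bar [109.7  29.8] 87.19
    [ 0.5668 -0.0699]
    [ 0.5966 -0.0699]
    [0.5965 0.0398]
    [0.5667 0.0398]
scene bar [114.9  23.4] 86.4
    [ 0.5693 -0.0719]
    [ 0.5927 -0.0722]
    [0.5942 0.0426]
    [0.5708 0.0429]
side bar [74.8 28.4] 85.96
    [0.5636 0.0015]
    [0.592  0.0009]
    [0.5935 0.0757]
    [0.5652 0.0763]
-0.16 bar None fence None
-0.14 bar None fence None
-0.12 bar None fence None
-0.1 bar None fence None
-0.08 bar None fence [0.5966 0.6082]
-0.06 bar (np.float64(0.5669), np.float64(0.5965)) fence [0.5966 0.6081]
-0.04 bar (np.float64(0.5669), np.float64(0.5966)) fence [0.5966 0.6082]
-0.02 bar (np.float64(0.5669), np.float64(0.5963)) fence [0.5966 0.6082]
-0.0 bar (np.float64(0.5669), np.float64(0.5962)) fence [0.5966 0.6082]
0.02 bar (np.float64(0.5669), np.float64(0.5961)) fence [0.5967 0.6082]
0.04 bar (np.float64(0.5671), np.float64(0.5963)) fence [0.5967 0.6083]
0.06 bar None fence None
0.08 bar None fence None
0.1 bar None fence None
0.12 bar None fence None
0.14 bar None fence None
B ends [-0.0693  0.0398]
```

View pics/f2.png

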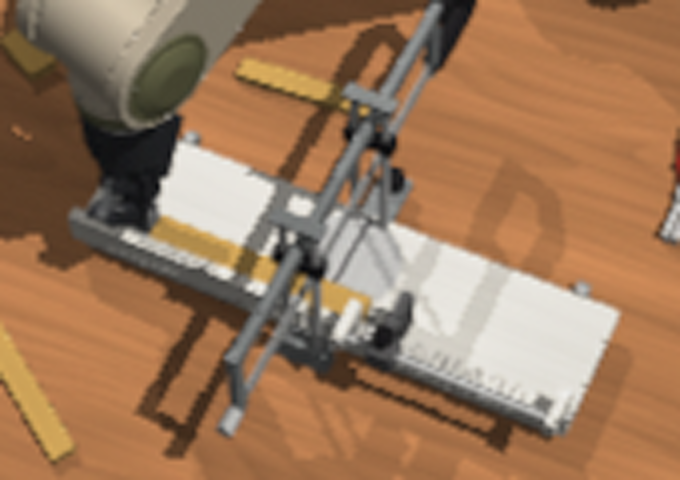

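The bar (crop 250,260) is flush to the fence, has passed under the blade, and its left end is near the stop (crop 390,320). From here I'll creep while watching the force.

Request:
servo_tool([
  {"tx":0.01,"ty":0.2,"tz":0,"yaw":0,"claw":0},
  {"tx":0.01,"ty":0.2,"tz":0,"yaw":0,"claw":0},
  {"tx":0.01,"ty":0.2,"tz":0,"yaw":0,"claw":0},
  {"tx":0.01,"ty":0.2,"tz":0,"yaw":0,"claw":0},
  {"tx":0.01,"ty":0.2,"tz":0,"yaw":0,"claw":0},
])

```text
time_s: 11.4
position: [0.5736, -0.1015, 0.0538]
tool_rot: [[0.05, 0.999, 0.0], [0.999, -0.05, -0.001], [-0.001, 0.0, -1.0]]
ft_force: [-1.9, -7.0, 2.2]
grip_width: 0.0001
gripper_force: 3.9
```

Request:
servo_tool([
  {"tx":0.01,"ty":0.2,"tz":0,"yaw":0,"claw":0},
  {"tx":0.01,"ty":0.2,"tz":0,"yaw":0,"claw":0},
  {"tx":0.01,"ty":0.2,"tz":0,"yaw":0,"claw":0},
])

```text
time_s: 11.7
position: [0.5739, -0.0954, 0.0538]
tool_rot: [[0.05, 0.999, 0.0], [0.999, -0.05, -0.001], [-0.001, 0.0, -1.0]]
ft_force: [-1.7, -7.8, 2.7]
grip_width: -0.0003
gripper_force: 3.8
```

Request:
servo_tool([
  {"tx":0.005,"ty":0.1,"tz":0,"yaw":0,"claw":0},
  {"tx":0.005,"ty":0.1,"tz":0,"yaw":0,"claw":0},
  {"tx":0.005,"ty":0.1,"tz":0,"yaw":0,"claw":0},
])

```text
time_s: 12.0
position: [0.5741, -0.0925, 0.0538]
tool_rot: [[0.05, 0.999, 0.0], [0.999, -0.05, -0.001], [-0.001, 0.0, -1.0]]
ft_force: [-2.0, -7.7, 3.2]
grip_width: -0.0002
gripper_force: 3.8
```

```bash
python3 -c "
from h import *
o=rep(cams=('wrist',))"
```

```text
t 12.0 tcp [ 0.5741 -0.0925  0.0538] AB [ 0.578  -0.0638] F [-2.  -7.7  3.2] w -0.0002
wrist bar [110.3  29.8] 87.2
    [ 0.5668 -0.052 ]
    [ 0.5966 -0.0519]
    [0.5965 0.0584]
    [0.5667 0.0583]
```

Request:
servo_tool([
  {"tx":0.005,"ty":0.1,"tz":0,"yaw":0,"claw":0},
  {"tx":0.005,"ty":0.1,"tz":0,"yaw":0,"claw":0},
  {"tx":0.005,"ty":0.1,"tz":0,"yaw":0,"claw":0},
  {"tx":0.005,"ty":0.1,"tz":0,"yaw":0,"claw":0},
])

```text
time_s: 12.45
position: [0.5743, -0.0885, 0.0538]
tool_rot: [[0.05, 0.999, 0.0], [0.999, -0.05, -0.001], [-0.001, 0.0, -1.0]]
ft_force: [-2.7, -8.5, 3.2]
grip_width: 0.0002
gripper_force: 3.8
```

Request:
servo_tool([
  {"tx":0.005,"ty":0.1,"tz":0,"yaw":0,"claw":0},
  {"tx":0.005,"ty":0.1,"tz":0,"yaw":0,"claw":0},
])

```text
time_s: 12.65
position: [0.5744, -0.0865, 0.0538]
tool_rot: [[0.05, 0.999, 0.0], [0.999, -0.05, -0.001], [-0.001, 0.0, -1.0]]
ft_force: [-2.0, -8.0, 3.7]
grip_width: -0.0001
gripper_force: 3.8
```

Request:
servo_tool([
  {"tx":0.005,"ty":0.1,"tz":0,"yaw":0,"claw":0},
])

```text
time_s: 12.75
position: [0.5744, -0.0855, 0.0538]
tool_rot: [[0.05, 0.999, 0.0], [0.999, -0.05, -0.001], [-0.001, 0.0, -1.0]]
ft_force: [-2.1, -7.7, 3.2]
grip_width: -0.0002
gripper_force: 3.8
```

Request:
servo_tool([
  {"tx":0.005,"ty":0.1,"tz":0,"yaw":0,"claw":0},
])

```text
time_s: 12.85
position: [0.5745, -0.0848, 0.0538]
tool_rot: [[0.05, 0.999, 0.0], [0.999, -0.05, -0.002], [-0.002, 0.0, -1.0]]
ft_force: [-3.2, -13.4, 2.8]
grip_width: 0.0001
gripper_force: 6.6
```

Request:
servo_tool([
  {"tx":0,"ty":0.04,"tz":0,"yaw":0,"claw":0},
  {"tx":0,"ty":0,"tz":0,"yaw":0,"claw":0},
])

```text
time_s: 13.05
position: [0.5745, -0.0849, 0.0538]
tool_rot: [[0.05, 0.999, 0.0], [0.999, -0.05, -0.003], [-0.003, 0.0, -1.0]]
ft_force: [-2.2, -11.7, 2.0]
grip_width: -0.0001
gripper_force: 5.8
```

The bar no longer advances and the force has stepped up, so it's at the stop. I'll back off, lift and check.

Request:
servo_tool([
  {"tx":-0.02,"ty":-0.4,"tz":0,"yaw":0,"claw":0},
  {"tx":-0.08,"ty":-1.6,"tz":0,"yaw":0,"claw":0},
  {"tx":0,"ty":0,"tz":4,"yaw":0,"claw":0},
  {"tx":0,"ty":0,"tz":5,"yaw":0,"claw":0},
  {"tx":0,"ty":0,"tz":5,"yaw":0,"claw":0},
  {"tx":0,"ty":0,"tz":5,"yaw":0,"claw":0},
  {"tx":0,"ty":3,"tz":3,"yaw":0,"claw":0},
  {"tx":0,"ty":4,"tz":0,"yaw":0,"claw":0},
  {"tx":0,"ty":3,"tz":0,"yaw":0,"claw":0},
  {"tx":0,"ty":0,"tz":0,"yaw":0,"claw":0},
  {"tx":0,"ty":0,"tz":0,"yaw":0,"claw":0},
])

```text
time_s: 14.15
position: [0.5735, -0.0034, 0.2734]
tool_rot: [[0.049, 0.999, -0.0], [0.999, -0.049, 0.0], [0.0, -0.0, -1.0]]
ft_force: [0.1, -0.8, 0.7]
grip_width: 0.0001
gripper_force: 0.0
```

```bash
python3 -c "
from h import *
rep(cams=())
c=cam('wrist'); edges(c)
P=cloud(c);A=P[...,0]*np.cos(th)-P[...,1]*np.sin(th);B=P[...,0]*np.sin(th)+P[...,1]*np.cos(th);z=P[...,2]
m=(z>.046)&(z<.12)&(A>.555)&(A<.583)&(B>.13)&(B<.2)
print('stop',np.percentile(B[m],[1,5,50,95,99]).round(4),m.sum())
cv2.imwrite('pics/g.png',cv2.resize(c[0],(800,600),interpolation=2)[:,:,::-1])"
```

```text
t 14.15 tcp [ 0.5735 -0.0034  0.2734] AB [0.5729 0.0251] F [ 0.1 -0.8  0.7] w 0.0001
-0.16 bar None fence None
-0.14 bar None fence None
-0.12 bar None fence None
-0.1 bar None fence None
-0.08 bar None fence [0.5978 0.6086]
-0.06 bar None fence [0.5969 0.6081]
-0.04 bar (np.float64(0.5676), np.float64(0.5956)) fence [0.5978 0.6075]
-0.02 bar (np.float64(0.5676), np.float64(0.5952)) fence [0.5974 0.6083]
-0.0 bar (np.float64(0.5677), np.float64(0.5949)) fence [0.5969 0.6077]
0.02 bar (np.float64(0.5678), np.float64(0.5958)) fence [0.5969 0.6083]
0.04 bar (np.float64(0.5678), np.float64(0.5954)) fence [0.5974 0.6077]
0.06 bar (np.float64(0.5679), np.float64(0.5961)) fence [0.5969 0.6083]
0.08 bar None fence None
0.1 bar None fence [0.5972 0.6161]
0.12 bar None fence [0.5968 0.6087]
0.14 bar None fence [0.5973 0.6079]
B ends [-0.0415  0.0737]
stop [0.1523 0.1563 0.1601 0.1676 0.1678] 244
```

View pics/g.png

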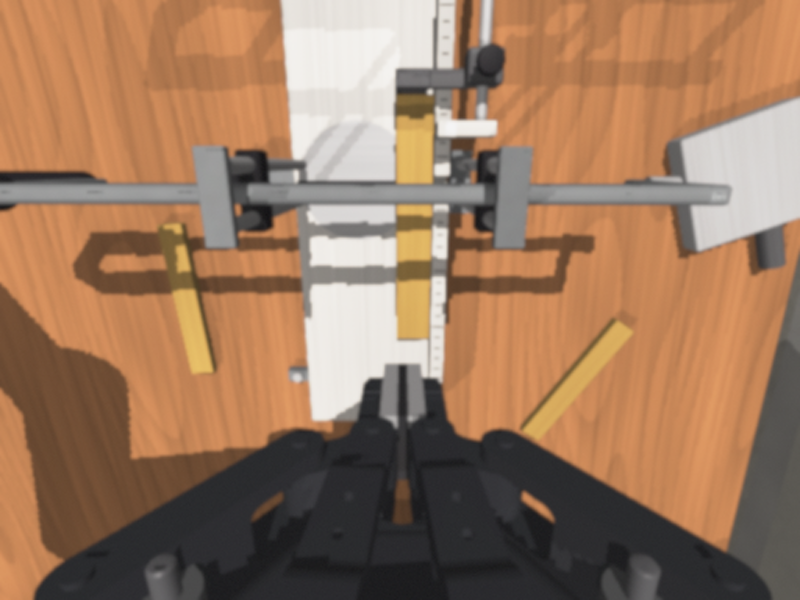

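The picture shows the bar lying straight along the fence (col 397–435). Its left end meets the stop foot at (415,95), the stop is unmoved, and the hand is clear. Handing in.

```bash
python3 -c "
from rig import env
print(env.close_job())"
```

```text
the job is handed in; nothing more can be done
None
```

I pushed the brass bar flat along the fence and up to the length stop, drew the hand clear and handed the job in at about 14 s; the last picture showed the bar flush and the stop unmoved, but the hand-in returned no verdict.

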